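Load the strain tester's filter slides and switch its lamp on

ROBOT

A 7-joint arm with a two-finger parallel gripper is mounted at the origin on the work surface. World frame = base frame: x ahead of the robot, y to its left, z up, the work surface at z = 0. Lengths are in m, angles in rad, forces in N, time in s.
With the tool pointing down it reaches from about 0.35 to 0.9 m from the base axis. Payload 8.1 kg.
Tool frame: the origin (TCP) lies between the finger pads; the fingertips stand 22 mm ahead of it and the grasp point (between the pads) lies 3 mm ahead of it (arm.tip_reach is the distance from the TCP to the fingertips, in m); z points along the fingers, y is the line along which they close (so a half turn about z gives the same grasp; the last joint's range is limited). The gripper opens to 92 mm and grips with 3 to 60 N. Pads are 19 mm wide; open, the fingers measure 130 mm over their backs; the gripper's body (75 mm by 190 mm) begins 47 mm behind the grasp point.
Start: joints at [1.215, 0.434, 0.025, 1.573, -0.012, 1.134, -0.075], TCP at [0.156, -0.605, 0.249] pointing down, gripper open.
Joint ranges: [-2.62, 2.62], [-0.44, 2.09], [-1.27, 1.32], [0.08, 2.57], [-1.32, 4.46], [0.12, 2], [-2.74, 2.74]. Speed limits (rad/s): [2.22, 2.22, 3.01, 3.01, 3.14, 3.14, 3.14].

INTERFACE

Orientations are given as a rotation vector (axis times angle).
In Python, from cell import telemetry, vision, job, arm gives the robot as it stands. The module is installed in compiled form; this text tells all that it offers.
- The arm moves only by the shell command python3 -m creep 'ROWS' [FORCE]. ROWS is text: rows parted by semicolons, each of 7 numbers parted by spaces: the finger opening in cm, from 0 to 9.18, then the shift along the tool's x, y, z in cm, then the turn, a rotation vector about the tool's x, y, z in degrees. A call has 1 to 5 rows; each row is the pose to reach, as a shift and turn from the pose commanded when the call began, along the tool's axes at that moment; what a row does not reach only later rows make up. A row lasts 1/8 s, in which the tool goes at most 62.5 mm and 10.7 degrees, less where a joint would pass 70% of its speed; a pose out of reach is approached as far as the arm can. A call with a gripper value outside its range is refused whole. The fingers move at their own pace and stop on an object; FORCE is the grip in N (left out, the last holds). Time passes only in rows, so rows that repeat a pose let the fingers close. It gives the time, the measured TCP pose, the force, the opening and the grip force at its end, in the units of the state.
- telemetry.observe(): the state, without advancing time (a new reading comes with each control period).
- vision.get_image(name): name is "scene" or "top" or "wrist"; returns the picture (384x512x3 uint8, red, green, blue); there is no depth.
- vision.camera_info(name): a dict with "fov_y" (degrees; the focal length in pixels is half the picture's height over the tangent of half this angle, whatever the lens; pixels are square), "cx", "cy" (the principal point, pixels), "extrinsics" (4x4, takes a point from camera to world coordinates). Camera axes: x right, y down, z forward; pixel columns grow to the right and rows downward; lengths in m; the calibration is good to about 2 mm. A picture is of the moment at which its call begins: read the wrist's pose just before it. camera_info takes no time and is no camera call; for the wrist camera it gives the pose at the moment of the call.
- job.sign_off(): hands the job in; it is judged then, once.
The state is a dict: "clock": time; "joints": joint angles; "dq": joint speeds; "joint_efforts": joint torques, N m; "position": TCP position; "ee_rot": TCP orientation; "force": force on the tool from outside, world axes, zero at the start; "ft_torque": the same for the moment, N m; "width": opening from 0.0 (shut) to 1.0 (fully open); "gripper_force": force on a finger pad.
Only numpy, scipy, OpenCV 4.12 (cv2) and the standard library are available. Lean on these libraries where they do the work, as an engineer would, in place of code of your own. Each camera call takes 0.05 s, during which the arm holds its last target. There are 200 camera calls.

TASK

Get the lens strain tester ready: slide the larger filter slide fully home into its lower slot and the smaller one fully home into its upper slot, and let go of both. Only then switch the lamp on by flipping its toggle (the outer one of the pair on the sloping console, now down) over to the up side. Leave the fan toggle beside it up, do not tip the slides over, and do not disturb the lens on the stage, the spray bottle, the job tray or the pliers.

Things in the scene. Friction and masses are not known exactly. Their poses are not given: they have to be found in the camera images.
- tester: lens strain tester, fixed: cream lamp house (210 mm wide, 75 high, x -60 to 100 mm) with a sloping console in front, and a column (x 38 to 76 mm) with, from below, lower slot, lens stage, upper slot, head with black glare hood (top 275 mm). Origin: worktop level, under the slots' home points; +x from the front into the slots, y to the left when facing its front, z up
- console (a point): middle of the console surface, a plane 83 mm long and 210 mm wide that rises from x=-130, z=30 mm (front edge) to x=-60, z=75 mm in the tester's frame: 32.7 degrees from level, facing up and to -x. Axes as the tester's. On it in the tester's frame: lamp toggle at y=+84 mm, fan toggle at y=+46, dimmer knob (28 mm across, 15 high) at y=-60
- lower_slot (a point): lower slot's home point, 85 mm above the worktop: where the centre of the larger slide's underside is when home. Axes as the tester's. The slot is 75 mm wide and 10 high above this point, the slide runs on side ledges 44 mm apart (neck passes between, grip stays outside); mouth 30 mm to -x, stop 34.5 mm to +x. Overhung, flush with the mouth, by stage, upper slot, head
- upper_slot (a point): upper slot's home point, 175 mm above the worktop: where the centre of the smaller slide's underside is when home. Axes as the tester's. The slot is 63 mm wide and 10 high above this point, side ledges 36 mm apart and 6 mm thick; mouth 30 mm to -x (as are the fronts of stage and head), stop 28.5 mm to +x. Above it: head to 238 mm over the worktop, then the hood, 80 x 72 mm, its front 42 mm to -x
- polariser: larger filter slide, loose, lying flat: round aluminium plate with dark glass, 68 mm across, 5 mm thick; a neck 14 mm wide, 5 mm thick, runs along its -x to an upright black finger grip 9 mm thick (y), 22 mm long (x), 34 mm high from the underside, centred 58 mm from the plate's centre (end at 69). 45 to 115 g. Origin: centre of the plate's underside; z up. For the lower slot
- polariser_grip (a point): middle of the larger slide's upright finger grip: 25 mm above its underside, 58 mm from the plate centre along the slide's -x; the grip is 9 mm across the slide's y and can be pinched there, upright or with the tool tilted in the slide's x-z plane
- analyser: smaller filter slide, loose, lying flat: round aluminium plate with dark glass, 56 mm across, 5 mm thick; a neck 14 mm wide, 5 mm thick, runs along its -x to an upright black finger grip 9 mm thick (y), 22 mm long (x), 34 mm high from the underside, centred 58 mm from the plate's centre (end at 69). 45 to 115 g. Origin: centre of the plate's underside; z up. For the upper slot
- analyser_grip (a point): middle of the smaller slide's upright finger grip: 25 mm above its underside, 58 mm from the plate centre along the slide's -x; the grip is 9 mm across the slide's y and can be pinched there, upright or with the tool tilted in the slide's x-z plane
- lamp_toggle (a joint): lamp toggle, the outer (leftmost, +y) of the console's two bats; rad: -0.28 fully down (tip towards the console's lower, front edge), 0 square to the console, +0.28 fully up. Sprung over centre: it snaps to the nearer end and stays; about 3.5 N at the tip moves it off its end, less nearer the centre. Starts down (off); up is on
- lamp_toggle_tip (a point): free end of the lamp toggle's steel bat, 8 mm across at its thickest near the tip. The bat pivots 8 mm under the console surface; the tip is 34 mm from the pivot (26 mm off the console when square to it) and swings about the tester's y, up and down the slope. The point's z runs along the bat, outwards
- lamp_toggle_foot (a point): point on the console surface at the middle of the lamp toggle's bushing (nut 17 mm across, bushing 12 mm across and 7 mm high), 48 mm up the slope from the console's lower edge; axes as the tester's (not tilted)
- fan_toggle (a joint): fan toggle, the inner of the two bats, 38 mm from the lamp's; rad: -0.28 fully down (tip towards the console's lower, front edge), 0 square to the console, +0.28 fully up. Sprung over centre: it snaps to the nearer end and stays; about 3.5 N at the tip moves it off its end, less nearer the centre. Starts up (on); leave it so
- fan_toggle_tip (a point): free end of the fan toggle's steel bat, 8 mm across at its thickest near the tip. The bat pivots 8 mm under the console surface; the tip is 34 mm from the pivot (26 mm off the console when square to it) and swings about the tester's y, up and down the slope. The point's z runs along the bat, outwards
- test_lens: clear uncut lens, 64 mm across, 8 mm thick, loose on the stage (135 mm above the worktop, stage 5 mm thick) between the two slots; leave it alone. Origin: centre of its underside
- spray_bottle: white spray bottle, 54 mm across, 156 mm high, loose; leave it alone. Origin: centre of its underside
- job_tray: grey job tray 110 x 180 x 32 mm (x, y, z) with two lenses, loose; leave it alone. Origin: centre of its underside
- pliers: optician's pliers lying flat, 148 mm long along their x (jaws to +x), 45 mm wide, 12 mm high, loose; leave them alone. Origin: between the handles, on the worktop
Mind the look-alikes: they are no part of the job. What is shaped like the analyser but orange is not meant.

How it is judged:
By the outcome, as a careful person would: the job done as asked, in the order asked, and still so for the second after the job is handed in, with the robot touching nothing.
It also fails if it takes over 70 s, if anything falls off the work surface, if the arm or the gripper's body presses on something with over 40 N, if the wrist force passes 120 N, or if a joint passes its speed limit or range.

## Working session

There is one attempt and no reset: what is moved stays moved. The work goes in short steps, Python scripts to look and compute and a shell command to move; the robot and the scene stay as the last step left them, time stands still between calls to the robot, and variables do not carry over. Pictures are saved under pics/ and viewed, at most 10 in all, crops included, and the job is handed in when it is done.

```bash
mkdir -p pics; python3 - <<'E'
from cell import telemetry, vision
import cv2,numpy as np
s=telemetry.observe()
print({k:np.round(v,3) for k,v in s.items()})
for n in("scene","top","wrist"):
    c=vision.camera_info(n);print(n,c["fov_y"],c["cx"],c["cy"],np.round(c["extrinsics"],3).tolist())
    im=vision.get_image(n)[...,::-1];cv2.imwrite(f"pics/{n}0_raw.png",im)
    cv2.imwrite(f"pics/{n}0.png",cv2.resize(im,(800,600),interpolation=cv2.INTER_CUBIC))
E
```

```text
{'clock': np.float64(0.0), 'joints': array([ 1.215,  0.435,  0.025,  1.574, -0.012,  1.134, -0.075]), 'dq': array([ 0.001, -0.   ,  0.001, -0.001,  0.001, -0.001,  0.001]), 'joint_efforts': array([ 1.0000e-03, -6.6786e+01,  9.8500e-01, -3.1445e+01, -6.1000e-02,
        4.3000e-02,  0.0000e+00]), 'position': array([ 0.156, -0.605,  0.248]), 'ee_rot': array([-3.115, -0.396,  0.   ]), 'force': array([0.285, 1.271, 0.108]), 'ft_torque': array([-0.006,  0.001,  0.01 ]), 'gripper_force': np.float64(0.0), 'width': np.float64(1.0)}
scene 52.604479351219965 262.443910609005 195.11096557637228 [[-0.89, 0.241, -0.388, 1.038], [0.456, 0.51, -0.729, 0.94], [0.022, -0.826, -0.564, 0.863], [0.0, 0.0, 0.0, 1.0]]
top 52.2865657384872 255.81722582433105 193.64963822838675 [[-0.044, -0.978, 0.202, 0.267], [-0.999, 0.043, -0.005, 0.011], [-0.004, -0.202, -0.979, 1.357], [0.0, 0.0, 0.0, 1.0]]
wrist 61.48699423072701 260.77031939937916 192.26519345767161 [[0.25, -0.928, -0.275, 0.229], [-0.968, -0.24, -0.068, -0.585], [-0.003, 0.284, -0.959, 0.384], [0.0, 0.0, 0.0, 1.0]]
```

View pics/top0.png

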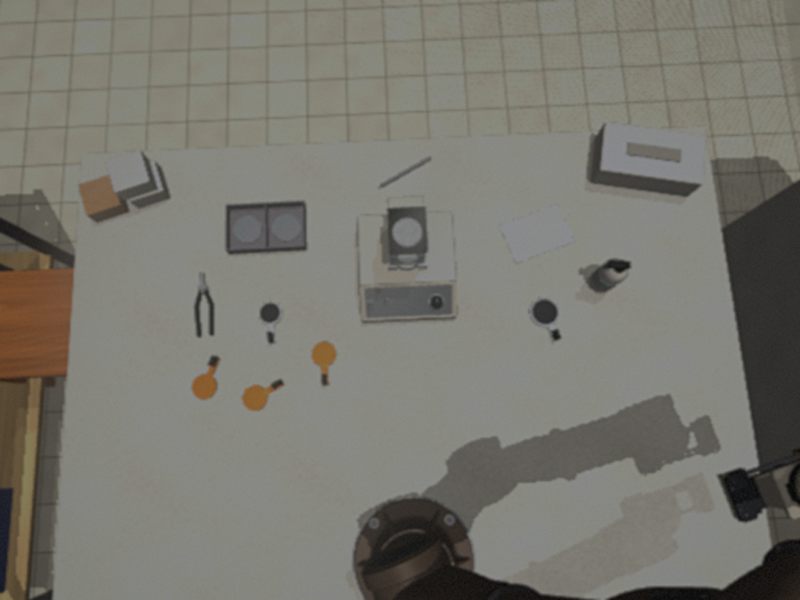

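View pics/scene0.png

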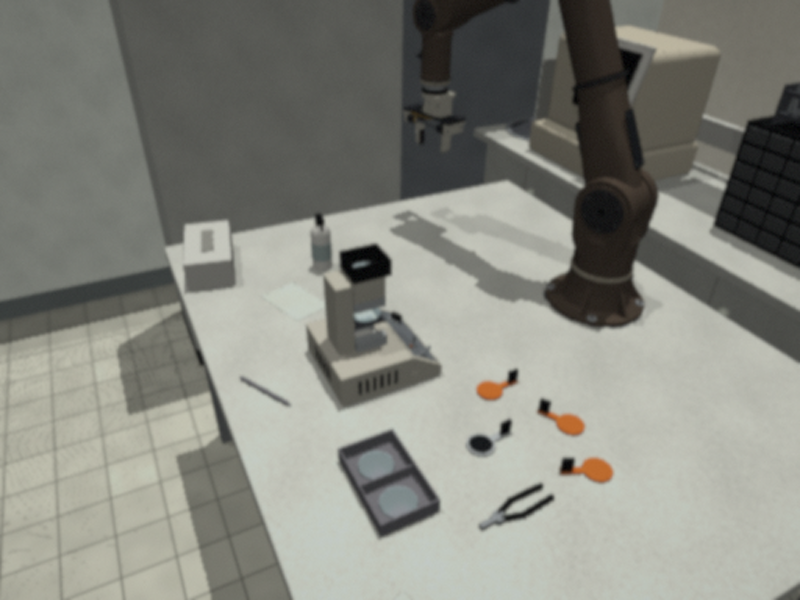

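```bash
cat > h.py <<'E'
from cell import telemetry, vision
import cv2,numpy as np
from scipy.spatial.transform import Rotation as R
def K(c): f=192/np.tan(np.radians(c["fov_y"]/2)); return f,c["cx"],c["cy"]
def ray(c,u,v):
    f,cx,cy=K(c);E=np.array(c["extrinsics"]);return E[:3,3],E[:3,:3]@np.array([(u-cx)/f,(v-cy)/f,1])
def onplane(c,u,v,z):
    o,d=ray(c,u,v);return o+d*(z-o[2])/d[2]
def proj(c,p):
    f,cx,cy=K(c);E=np.array(c["extrinsics"]);q=E[:3,:3].T@(np.array(p)-E[:3,3]);return f*q[0]/q[2]+cx,f*q[1]/q[2]+cy
def go(p,rot=None):
    "print move (cm, deg) in tool axes from the present pose to TCP pos p, Rotation rot"
    s=telemetry.observe();r=R.from_rotvec(s["ee_rot"]);d=r.inv().apply(np.array(p)-s["position"])*100
    t=np.zeros(3) if rot is None else np.degrees((r.inv()*rot).as_rotvec())
    print("now",np.round(s["position"],4),"shift",np.round(d,2),"turn",np.round(t,1),"t",round(s["clock"],2))
def down(yaw,tilt=0):
    """tool pointing down; pads close along the horizontal line at angle yaw (tool y); """
    y=np.array([np.cos(yaw),np.sin(yaw),0]);z=np.array([0,0,-1.]);x=np.cross(y,z)
    return R.from_matrix(np.c_[x,y,z])*R.from_euler('y',tilt)
def grab(n,fn,box=None,k=1.5625):
    c=vision.camera_info(n);im=vision.get_image(n)[...,::-1];cv2.imwrite(f"pics/{fn}_raw.png",im)
    if box: im=im[box[1]:box[3],box[0]:box[2]]
    cv2.imwrite(f"pics/{fn}.png",cv2.resize(im,None,fx=k,fy=k,interpolation=cv2.INTER_CUBIC));return c
E
python3 - <<'E'
from h import *
im=cv2.imread("pics/top0_raw.png");im=cv2.convertScaleAbs(im,alpha=1.5)
z=lambda x,y,w,h,k:cv2.resize(im[y:y+h,x:x+w],None,fx=k,fy=k,interpolation=cv2.INTER_CUBIC)
o=np.zeros((600,800,3),np.uint8)
o[:570,:450]=z(222,120,75,95,6);o[:300,460:760]=z(335,187,30,30,10);o[300:600,460:760]=z(158,190,30,30,10)
cv2.imwrite("pics/m1.png",o)
E
```

```text
(no output)
```

View pics/m1.png

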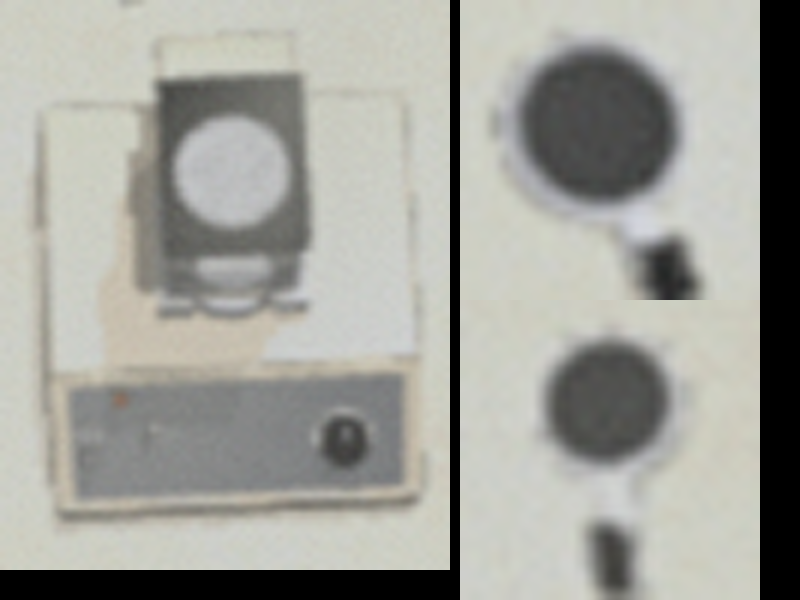

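```bash
python3 - <<'E'
from h import *
c=vision.camera_info("top")
for n,u,v,z in [("FL",231.5,205.3,.03),("FR",291.7,203.3,.03),("BL",229.8,137.5,.075),("BR",290,135.8,.075),("ML",230.3,182.5,.075),("MR",291.7,180,.075),("pol",349,199.5,.005),("polg",355.8,214,.034),("ana",172.7,200,.005),("anag",173.2,215.8,.034)]:
    print(n,onplane(c,u,v,z).round(4))
E
```

```text
FL [0.5031 0.0891 0.03  ]
FR [ 0.5009 -0.1184  0.03  ]
BL [0.7326 0.0849 0.075 ]
BR [ 0.7294 -0.1228  0.075 ]
ML [0.5732 0.088  0.075 ]
MR [ 0.5726 -0.1189  0.075 ]
pol [ 0.51   -0.3228  0.005 ]
polg [ 0.4535 -0.3342  0.034 ]
ana [0.5356 0.2968 0.005 ]
anag [0.4748 0.289  0.034 ]
```

```bash
cat >> h.py <<'E'
T0=np.array([.632,-.0167,0]);TY=np.radians(-0.9)
def tilted(yaw,deg=35):
    "tool x ahead along yaw, tool z down and tipped ahead by deg"
    x=np.array([np.cos(yaw),np.sin(yaw),0]);z=np.array([0,0,-1.]);y=np.cross(z,x)
    return R.from_matrix(np.c_[x,y,z])*R.from_euler('y',deg,degrees=True)
def gograsp(g,rot): go(np.array(g)-.003*rot.as_matrix()[:,2],rot)
E
python3 - <<'E'
from h import *
s=telemetry.observe();r=R.from_rotvec(s["ee_rot"]);print(r.as_matrix().round(2))
c=vision.camera_info("wrist");E=np.array(c["extrinsics"]);print("cam in tool",r.inv().apply(E[:3,3]-s["position"]).round(3),(r.inv().as_matrix()@E[:3,:3]).round(3).tolist())
yw=np.radians(11.4);rt=tilted(yw);g=np.array([.4535,-.3342,.028])-rt.as_matrix()[:,2]*.12
print(g);gograsp(g,rt)
E
```

```text
[[ 0.97  0.25 -0.  ]
 [ 0.25 -0.97  0.  ]
 [-0.   -0.   -1.  ]]
cam in tool [ 0.076 -0.001 -0.136] [[-0.0, -0.959, -0.284], [1.0, 0.0, -0.001], [0.001, -0.284, 0.959]]
[ 0.38602875 -0.34780459  0.12629825]
now [ 0.1562 -0.6048  0.2482] shift [ 28.51 -19.13  11.96] turn [-1. 35.  3.] t 0.15
```

```bash
python3 -m creep '9 5.5 -3.7 1 0 8 0; 9 11 -7.4 2 0 16 1; 9 16.5 -11.1 3 0 24 2; 9 22 -14.8 5 -1 32 3; 9 26 -17.5 8 -1 35 3' 40; python3 -m creep '9 1 -1 2 0 0 0; 9 1 -1 2 0 0 0;9 1 -1 2 0 0 0'; python3 - <<'E'
from h import *
rt=tilted(np.radians(11.4));gograsp(np.array([.4535,-.3342,.028])-rt.as_matrix()[:,2]*.12,rt)
c=grab("wrist","w1")
for p in ([.51,-.3228,.005],[.4535,-.3342,.034]): print(np.array(proj(c,p))*1.5625)
E
```

```text
clock: 0.78
position: [0.3557, -0.3794, 0.1748]
ee_rot: [-2.929, -0.287, -0.926]
force: [2.4, -0.6, -0.9]
width: 0.984
gripper_force: 0.0
clock: 1.15
position: [0.3731, -0.3674, 0.1648]
ee_rot: [-2.928, -0.291, -0.923]
force: [-1.0, -1.1, 0.6]
width: 0.979
gripper_force: 0.0
now [ 0.3731 -0.3674  0.1648] shift [-0.85 -1.67  3.8 ] turn [0.1 0.  0. ] t 1.15
[384.83982038 227.24476566]
[381.63766244 291.63409415]
```

View pics/w1.png

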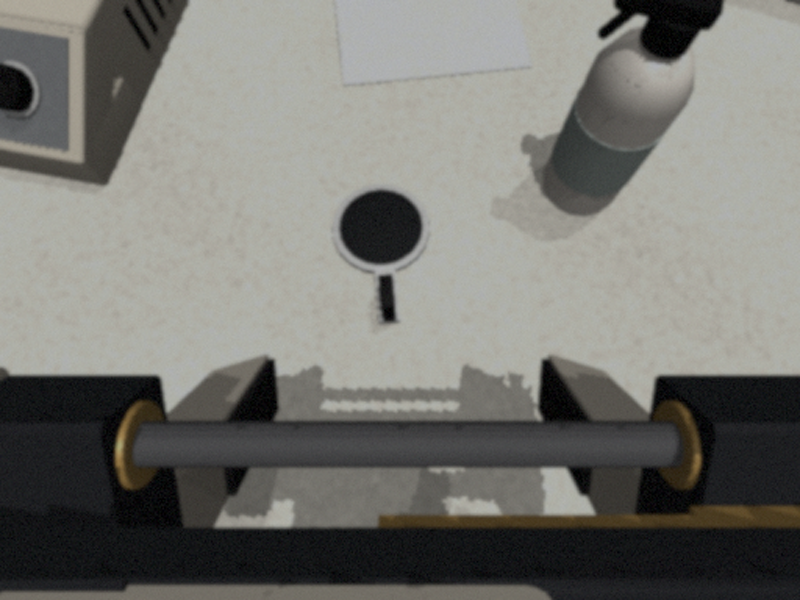

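```bash
python3 - <<'E'
from h import *
c=vision.camera_info("wrist");k=1.5625
P=onplane(c,381/k,228/k,.005);B=onplane(c,390/k,322/k,0.);Fr=onplane(c,385/k,275/k,.034)
print(P,B,Fr,np.linalg.norm((P-B)[:2]),np.linalg.norm((P-Fr)[:2]))
for Q in(B,Fr): print(np.degrees(np.arctan2(*(P-Q)[[1,0]])))
yw=np.arctan2(*(P-B)[[1,0]]);g=P-.058*np.array([np.cos(yw),np.sin(yw),0]);print(g,np.degrees(yw))
E
```

```text
[ 0.50891858 -0.32074768  0.005     ] [ 0.44521133 -0.34038331  0.        ] [ 0.46439625 -0.33433447  0.034     ] 0.06666462047415535 0.046549311421899005
17.1301615283468
16.970508893763782
[ 0.45349157 -0.3378312   0.005     ] 17.1301615283468
```

```bash
python3 - <<'E'
from h import *
rt=tilted(np.radians(17.1));gograsp([.453,-.338,.028],rt);gograsp(np.array([.453,-.338,.028])-rt.as_matrix()[:,2]*.05,rt)
E
```

```text
now [ 0.373  -0.3677  0.1649] shift [-0.95 -1.35 15.75] turn [ 3.4  0.  -4.7] t 1.2
now [ 0.373  -0.3677  0.1649] shift [-0.94 -1.06 10.76] turn [ 3.4  0.  -4.7] t 1.2
```

```bash
python3 -m creep '5 -0.5 -0.6 5 1.7 0 -2.4; 5 -0.9 -1.1 10.5 3.4 0 -4.7; 5 -0.95 -1.25 13.5 3.4 0 -4.7; 5 -0.95 -1.35 15.75 3.4 0 -4.7; 5 -0.95 -1.35 15.75 3.4 0 -4.7'; python3 - <<'E'
from h import *
rt=tilted(np.radians(17.1));gograsp([.453,-.338,.028],rt)
grab("wrist","w2")
E
```

```text
clock: 1.82
position: [0.4517, -0.3372, 0.0293]
ee_rot: [-2.879, -0.433, -0.908]
force: [-0.1, 0.1, 0.1]
width: 0.55
gripper_force: 0.0
now [ 0.4517 -0.3372  0.0293] shift [ 0.01  0.11 -0.14] turn [-0.1 -0.  -0. ] t 1.82
```

View pics/w2.png

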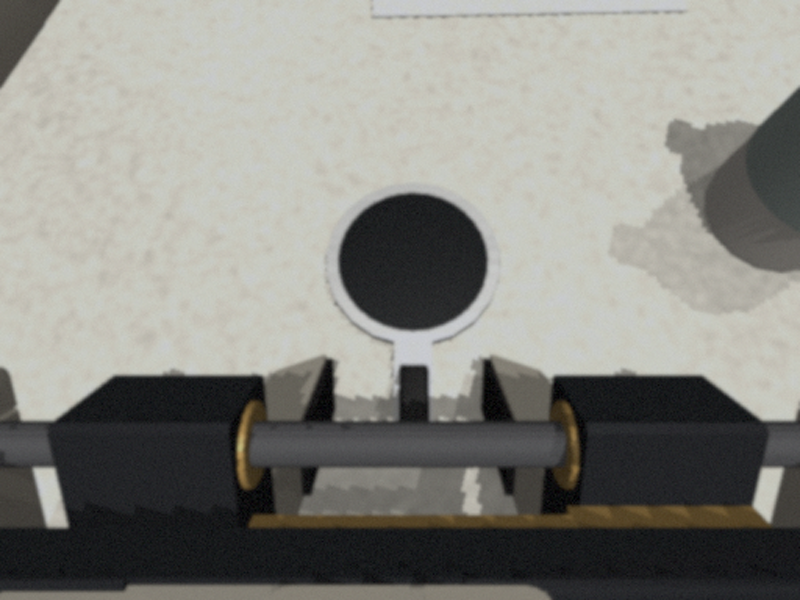

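```bash
python3 - <<'E'
from h import *
c=vision.camera_info("wrist");k=1.5625;P=onplane(c,413/k,264/k,.005)
yw=np.radians(17.1);g=P-.058*np.array([np.cos(yw),np.sin(yw),0]);print(P,g)
E
python3 -m creep '4 0 0.05 -0.15 0 0 0; 1.5 0 0.05 -0.15 0 0 0;0 0 0.05 -0.15 0 0 0;0 0 0.05 -0.15 0 0 0;0 0 0.05 -0.15 0 0 0' 40;python3 -m creep '0 0 0 0 0 0 0;0 0 0 0 0 0 0'
python3 - <<'E'
from h import *
c=grab("wrist","w3",(180,90,350,270),3.3)
gograsp([.453,-.338,.028],tilted(np.radians(17.1)))
E
```

```text
[ 0.50841289 -0.32088086  0.005     ] [ 0.45297689 -0.3379352   0.005     ]
clock: 2.5
position: [0.4511, -0.3378, 0.0315]
ee_rot: [-2.881, -0.434, -0.909]
force: [-1.2, -1.0, 2.7]
width: 0.095
gripper_force: 40.0
clock: 2.75
position: [0.4511, -0.3378, 0.0314]
ee_rot: [-2.881, -0.434, -0.909]
force: [-2.9, -0.7, 5.0]
width: 0.094
gripper_force: 40.0
now [ 0.4511 -0.3378  0.0315] shift [-0.05  0.08  0.09] turn [-0. -0.  0.] t 2.8
```

View pics/w3.png

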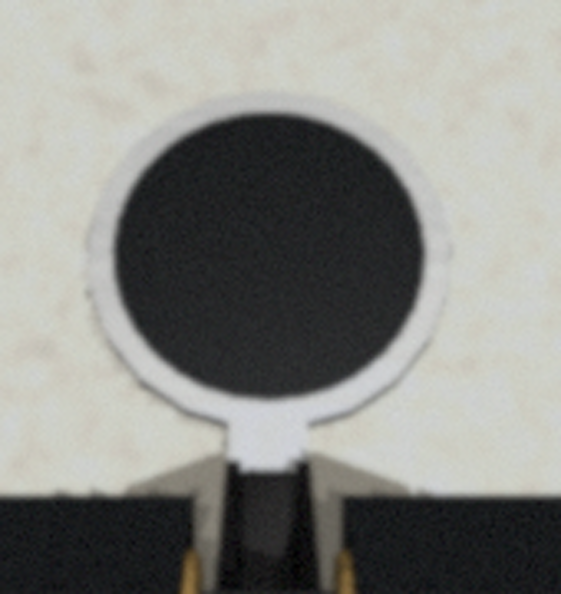

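```bash
cat >> h.py <<'E'
def slidego(cx,cz,dz=.029,dy=0.,off=.058):
    rt=tilted(TY);c,s=np.cos(TY),np.sin(TY);a=cx-off
    g=T0+np.array([c*a-s*dy,s*a+c*dy,cz+dz]);gograsp(g,rt)
E
python3 - <<'E'
from h import *
slidego(-.12,.11);slidego(-.12,.087)
s=telemetry.observe();go(s["position"]+[-.03,.03,.1])
E
```

```text
now [ 0.4511 -0.3378  0.0315] shift [ 14.23 -30.92  -3.45] turn [-10.4  -0.   14.8] t 2.8
now [ 0.4511 -0.3378  0.0315] shift [ 12.91 -30.92  -1.57] turn [-10.4  -0.   14.8] t 2.8
now [ 0.4511 -0.3378  0.0315] shift [ 4.11 -3.75 -9.33] turn [0. 0. 0.] t 2.8
```

```bash
python3 -m creep '0 1 -0.5 -3 0 0 0; 0 4 -3.7 -8.5 0 0 0; 0 6.5 -8.5 -8 -2.5 0 4; 0 8.5 -13.5 -7 -5 0 7.5; 0 10 -19 -6 -8 0 11';python3 - <<'E'
from h import *
slidego(-.12,.11)
E
```

```text
clock: 3.42
position: [0.4382, -0.153, 0.1583]
ee_rot: [-2.967, -0.121, -0.887]
force: [-0.0, -0.9, -1.8]
width: 0.094
gripper_force: 40.0
now [ 0.4382 -0.153   0.1583] shift [  1.12 -13.71   3.05] turn [-4.1  1.7  4.3] t 3.42
```

```bash
python3 -m creep '0 0.3 -4.5 1 -0.8 0 1.2; 0 0.6 -9 2 -1.6 0 2.5; 0 1 -12.5 3 -2.4 0 3.8; 0 1.1 -13 3.1 -2.4 0 3.8;0 1.1 -13 3.1 -2.4 0 3.8';python3 - <<'E'
from h import *
slidego(-.12,.11)
c=grab("wrist","w4")
for n,p in (("mouthL",[-.030,.0375,.085]),("mouthR",[-.03,-.0375,.085]),("upL",[-.03,.0315,.175]),("upR",[-.03,-.0315,.175]),("lamp",[-.1109,.084,.0717]),("fan",[-.095,.046,.0818]),("knob",[-.0956-.008,-.06,.0522+.0126]),("edgeL",[-.06,.105,.075]),("edgeR",[-.06,-.105,.075]),("hoodFL",[-.042,.04,.275]),("hoodFR",[-.042,-.04,.275])):
    q=R.from_euler('z',TY).apply(p)+T0;print(n,(np.array(proj(c,q))*1.5625).round())
E
```

```text
clock: 4.05
position: [0.444, -0.1107, 0.1563]
ee_rot: [3.021, 0.084, 0.802]
force: [0.4, -0.1, -1.5]
width: 0.094
gripper_force: 40.0
now [ 0.444  -0.1107  0.1563] shift [ 0.52 -9.67  1.7 ] turn [-0.6  5.3  3.9] t 4.05
mouthL [162.  82.]
mouthR [309.  93.]
upL [ 60. -91.]
upR [248. -76.]
lamp [ 51. 235.]
fan [124. 202.]
knob [344. 246.]
edgeL [ 28. 136.]
edgeR [437. 165.]
hoodFL [-494. -745.]
hoodFR [  94. -692.]
```

View pics/w4.png

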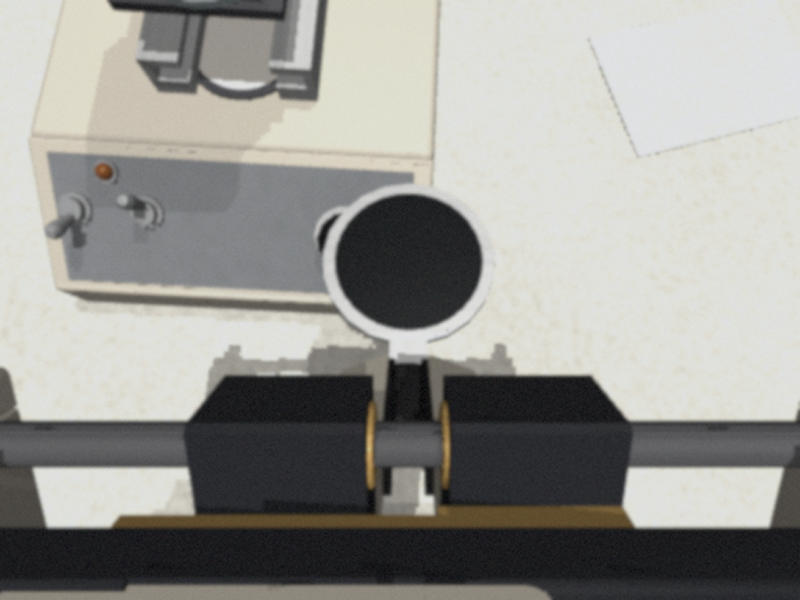

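```bash
python3 - <<'E'
from h import *
s=telemetry.observe();print(s["joints"].round(3),s["dq"].round(3))
E
```

```text
[ 0.107  0.118  0.1    2.484 -1.318  0.118 -0.021] [ 0.189  0.011 -0.216 -0.019 -0.003  0.014  0.039]
```

```bash
python3 - <<'E'
from h import *
slidego(-.072,.11,dy=-.09)
slidego(-.072,.11)
E
```

```text
now [ 0.4448 -0.1082  0.1565] shift [ 3.96 -0.11  3.99] turn [-0.8  5.2  4.2] t 4.1
now [ 0.4448 -0.1082  0.1565] shift [ 4.62 -9.09  4.08] turn [-0.8  5.2  4.2] t 4.1
```

```bash
python3 -m creep '0 2 0 2 0 0 0; 0 4 -0.1 4 0 0 0; 0 4 -0.1 4 -0.8 3 3;0 4 -0.1 4 -0.8 5.2 4.2;0 4 -0.1 4 -0.8 5.2 4.2';python3 - <<'E'
from h import *
slidego(-.072,.11,dy=-.09);print(telemetry.observe()["joints"].round(3))
E
```

```text
clock: 4.72
position: [0.5027, -0.1145, 0.1723]
ee_rot: [-3.01, 0.028, -0.877]
force: [-0.6, 0.6, 0.1]
width: 0.099
gripper_force: 40.0
now [ 0.5027 -0.1145  0.1723] shift [-2.   -0.95  2.4 ] turn [-0.5  2.5 -0.3] t 4.72
[ 0.137  0.167  0.06   2.386 -1.317  0.118 -0.113]
```

```bash
python3 -m creep '0 -1 -0.5 1.2 -0.2 1 0; 0 -2 -1 2.4 -0.5 2.5 -0.3; 0 -2 -1 2.4 -0.5 2.5 -0.3;0 -2 -1 2.4 -0.5 2.5 -0.3';python3 - <<'E'
from h import *
slidego(-.072,.11,dy=-.09);slidego(-.072,.11);print(telemetry.observe()["joints"].round(3))
E
```

```text
clock: 5.22
position: [0.5036, -0.1096, 0.1719]
ee_rot: [-3.009, 0.016, -0.875]
force: [-0.3, -0.1, -0.3]
width: 0.096
gripper_force: 40.0
now [ 0.5036 -0.1096  0.1719] shift [-2.03 -0.46  2.32] turn [-0.8  2.6  0.1] t 5.22
now [ 0.5036 -0.1096  0.1719] shift [-2.02 -9.46  2.44] turn [-0.8  2.6  0.1] t 5.22
[ 0.115  0.167  0.072  2.387 -1.317  0.118 -0.116]
```

```bash
python3 - <<'E'
from h import *
rt=tilted(np.radians(17.1));gograsp([.453,-.338,.13],rt)
gograsp([.453,-.338,.0295],rt)
c=vision.camera_info("top");print(onplane(c,605/1.5625,288/1.5625,0),onplane(c,612/1.5625,268/1.5625,.15))
E
```

```text
now [ 0.5036 -0.1096  0.1719] shift [-6.25 22.97  0.43] turn [  9.2   2.5 -14.9] t 5.22
now [ 0.5036 -0.1096  0.1719] shift [-11.64  23.08   8.91] turn [  9.2   2.5 -14.9] t 5.22
[ 0.55962084 -0.46456033  0.        ] [ 0.56829736 -0.43089951  0.15      ]
```

```bash
python3 -m creep '0 -1.5 5 0 2 0.5 -3; 0 -3 10.5 0 4 1 -6; 0 -4.5 16 0.2 6 1.5 -10; 0 -6 21 0.4 9.2 2.5 -14.9; 0 -6.2 22.9 0.4 9.2 2.5 -14.9';python3 - <<'E'
from h import *
rt=tilted(np.radians(17.1));gograsp([.453,-.338,.032],rt);print(telemetry.observe()["joints"].round(3))
E
```

```text
clock: 5.85
position: [0.4552, -0.3173, 0.1358]
ee_rot: [-2.883, -0.431, -0.911]
force: [2.7, -1.0, -0.9]
width: 0.092
gripper_force: 40.0
now [ 0.4552 -0.3173  0.1358] shift [-6.63  1.91  7.73] turn [ 0.1 -0.1 -0. ] t 5.85
[ 0.955  0.423 -0.144  2.147 -1.08   0.559  0.494]
```

Lower to just above the table, then touch down and release.

```bash
python3 -m creep '0 -2.3 1 2.6 0 0 0; 0 -4.5 1.9 5.2 0 0 0; 0 -6.4 1.9 7.5 0 0 0; 0 -6.6 1.9 7.7 0 0 0; 0 -6.6 1.9 7.7 0 0 0';python3 - <<'E'
from h import *
rt=tilted(np.radians(17.1));gograsp([.453,-.338,.029],rt)
E
```

```text
clock: 6.48
position: [0.4533, -0.3345, 0.0361]
ee_rot: [-2.882, -0.431, -0.911]
force: [0.3, -0.2, -0.8]
width: 0.095
gripper_force: 40.0
now [ 0.4533 -0.3345  0.0361] shift [-0.52  0.33  0.2 ] turn [ 0.1 -0.1 -0. ] t 6.47
```

```bash
python3 -m creep '0 -0.15 0 0.2 0 0 0; 0 -0.26 0 0.37 0 0 0; 1.5 -0.26 0 0.37 0 0 0; 4 -0.26 0 0.37 0 0 0;4 -0.26 0 0.37 0 0 0';python3 - <<'E'
from h import *
s=telemetry.observe();r=R.from_rotvec(s["ee_rot"]);g=s["position"]+.003*r.as_matrix()[:,2]
yw=np.arctan2(*r.as_matrix()[:2,1])  # y axis
x=r.as_matrix()[:,0];yw=np.arctan2(x[1],x[0]);print(g,np.degrees(yw))
g[2]=.028;gograsp(g,tilted(yw,20))
E
```

```text
clock: 7.1
position: [0.4532, -0.3344, 0.0311]
ee_rot: [-2.882, -0.432, -0.91]
force: [-0.3, -0.5, 0.8]
width: 0.333
gripper_force: 0.0
[ 0.45480787 -0.33392411  0.02869121] 17.070053464977356
now [ 0.4532 -0.3344  0.0311] shift [0.04 0.   0.07] turn [  0.1 -15.   -0. ] t 7.1
```

```bash
python3 -m creep '4 0 0 0 0 -8 0; 4 0.05 0 0.05 0 -15 0; 2 0.05 0 0.05 0 -15 0; 0 0.05 0 0.05 0 -15 0;0 0.05 0 0.05 0 -15 0' 40;python3 -m creep '0 0 0 0 0 0 0; 0 0 0 0 0 0 0';python3 - <<'E'
from h import *
s=telemetry.observe();r=R.from_rotvec(s["ee_rot"]);m=r.as_matrix();g=s["position"]+.003*m[:,2];print(g,np.degrees(np.arctan2(m[1,0],m[0,0])),np.degrees(np.arctan2(-m[2,0],m[0,0])),s["force"].round(1),s["width"])
TY_=np.radians(-.9)
go(s["position"]+[0.03,.03,.13])
rt=tilted(TY_,20);T0=np.array([.632,-.0167,0]);gograsp(T0+R.from_euler('z',TY_).apply([-.135,0,.14]),rt)
E
```

```text
clock: 7.72
position: [0.4532, -0.3342, 0.0306]
ee_rot: [-3.01, -0.45, -0.532]
force: [1.1, -0.2, 0.5]
width: 0.159
gripper_force: 0.0
clock: 7.98
position: [0.4529, -0.3346, 0.0306]
ee_rot: [-3.011, -0.448, -0.532]
force: [-0.5, 0.6, -1.2]
width: 0.092
gripper_force: 40.0
[ 0.45386042 -0.33434147  0.02774799] 16.93623473855954 -20.868518264900167 [-0.5  0.6 -1.2] 0.09232700929491676
now [ 0.4529 -0.3346  0.0306] shift [  7.97  -2.   -10.93] turn [0. 0. 0.] t 7.97
now [ 0.4529 -0.3346  0.0306] shift [ 16.48 -29.37  -5.93] turn [-6.1 -0.  16.8] t 7.97
```

```bash
python3 -m creep '0 2 -0.5 -3 0 0 0; 0 5 -1.5 -8 0 0 0; 0 8 -6 -9.5 -1 0 3; 0 10 -11.5 -9 -2.5 0 7; 0 12 -17 -8 -4 0 11';python3 -m creep '0 1.5 -5 -0.5 -1 0 2.5;0 2 -9 0 -1.8 0 5;0 2 -9 0 -1.8 0 5';python3 - <<'E'
from h import *
rt=tilted(TY,20);gograsp(T0+R.from_euler('z',TY).apply([-.135,0,.14]),rt);print(telemetry.observe()["joints"].round(3))
E
```

```text
clock: 8.6
position: [0.4854, -0.1469, 0.1477]
ee_rot: [-3.074, -0.14, -0.546]
force: [1.0, -0.4, -1.5]
width: 0.095
gripper_force: 40.0
clock: 8.98
position: [0.4955, -0.0518, 0.1535]
ee_rot: [-3.092, -0.014, -0.544]
force: [0.0, -0.9, -0.5]
width: 0.095
gripper_force: 40.0
now [ 0.4955 -0.0518  0.1535] shift [-0.28 -3.72  1.04] turn [-0.5  0.   1.3] t 8.97
[-0.427  0.21   0.504  2.304 -0.389  0.325 -1.163]
```

```bash
python3 -m creep '0 -0.1 -1.9 0.5 -0.2 0 0.6;0 -0.3 -3.7 1 -0.5 0 1.3;0 -0.3 -3.7 1 -0.5 0 1.3';python3 - <<'E'
from h import *
rt=tilted(TY,20)
for cx in(-.075,0): gograsp(T0+R.from_euler('z',TY).apply([cx-.0585,0,.1147]),rt)
c=vision.camera_info("wrist");cv2.imwrite("pics/w5_raw.png",vision.get_image("wrist")[...,::-1]);im=cv2.imread("pics/w5_raw.png");cv2.imwrite("pics/w5.png",cv2.convertScaleAbs(cv2.resize(im[:260],None,fx=1.5625,fy=1.5625,interpolation=cv2.INTER_CUBIC),alpha=1.3))
for n,p in (("mouthL",[-.030,.0375,.085]),("mouthR",[-.03,-.0375,.085]),("edgeL",[-.06,.105,.075]),("edgeR",[-.06,-.105,.075]),("fan",[-.095,.046,.0818]),("lamp",[-.1109,.084,.0717]),("stageL",[-.03,.0375,.135]),("ledgeR",[-.03,-.022,.085])):
    q=R.from_euler('z',TY).apply(p)+T0;print(n,(np.array(proj(c,q))*1.5625).round())
E
```

```text
clock: 9.35
position: [0.4956, -0.0195, 0.1429]
ee_rot: [3.09, -0.032, 0.543]
force: [0.1, -0.5, -0.9]
width: 0.095
gripper_force: 40.0
now [ 0.4956 -0.0195  0.1429] shift [-0.7  -0.5   2.44] turn [ 0.2  0.1 -0.3] t 9.35
now [ 0.4956 -0.0195  0.1429] shift [ 6.35 -0.54  5.  ] turn [ 0.2  0.1 -0.3] t 9.35
mouthL [310. 141.]
mouthR [484. 140.]
edgeL [162. 216.]
edgeR [633. 213.]
fan [290. 292.]
lamp [210. 330.]
stageL [280.  84.]
ledgeR [448. 140.]
```

View pics/w5.png

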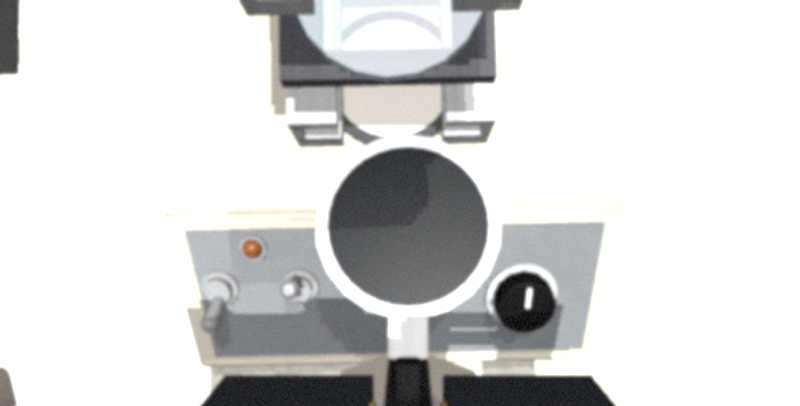

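```bash
python3 -m creep '0 -0.7 -0.6 2.3 0.2 0.1 -0.3;0 -0.7 -0.6 2.44 0.2 0.1 -0.3;0 1 -0.6 3.06 0.2 0.1 -0.3;0 2.1 -0.6 3.46 0.2 0.1 -0.3;0 3.1 -0.6 3.82 0.2 0.1 -0.3';python3 - <<'E'
from h import *
rt=tilted(TY,20)
for cx in(-.01,0): gograsp(T0+R.from_euler('z',TY).apply([cx-.0585,0.001,.1147]),rt)
E
```

```text
clock: 10.02
position: [0.5392, -0.0153, 0.1187]
ee_rot: [3.091, -0.027, 0.549]
force: [-0.4, -0.4, -0.5]
width: 0.091
gripper_force: 40.0
now [ 0.5392 -0.0153  0.1187] shift [ 2.14 -0.11  0.91] turn [-0.  -0.2 -0.1] t 10.03
now [ 0.5392 -0.0153  0.1187] shift [ 3.08 -0.12  1.26] turn [-0.  -0.2 -0.1] t 10.03
```

No contact so far; continue.

```bash
python3 -m creep '0 0.9 -0.1 0.3 0 0 0;0 1.7 -0.1 0.62 0 0 0;0 2.2 -0.1 0.8 0 0 0;0 2.6 -0.1 0.95 0 0 0';python3 - <<'E'
from h import *
rt=tilted(TY,20)
for cx in(0,): gograsp(T0+R.from_euler('z',TY).apply([cx-.0585,0.001,.1147]),rt)
E
```

```text
clock: 10.52
position: [0.5663, -0.014, 0.1181]
ee_rot: [3.091, -0.025, 0.548]
force: [-0.2, 0.2, -1.5]
width: 0.091
gripper_force: 40.0
now [ 0.5663 -0.014   0.1181] shift [0.56 0.07 0.27] turn [-0.  -0.1 -0. ] t 10.53
```

```bash
python3 -m creep '0 0.33 0 0.28 0 0 0;0 0.6 0 0.38 0 0 0;0 0.6 0 0.38 0 0 0';python3 - <<'E'
from h import *
rt=tilted(TY,20)
for cx in(0,): gograsp(T0+R.from_euler('z',TY).apply([cx-.0585,0.001,.1147]),rt)
E
```

```text
clock: 10.9
position: [0.5719, -0.0141, 0.116]
ee_rot: [3.092, -0.025, 0.545]
force: [-2.6, 0.8, -1.2]
width: 0.096
gripper_force: 40.0
now [ 0.5719 -0.0141  0.116 ] shift [ 0.11  0.06 -0.13] turn [-0.1  0.  -0. ] t 10.9
```

```bash
python3 -m creep '0 0.19 0 0.07 0 0 0;0 0.19 0 0.07 0 0 0';python3 -m creep '0 0.14 0 0.05 0 0 0;0 0.14 0 0.05 0 0 0'
```

```text
clock: 11.15
position: [0.572, -0.0141, 0.1155]
ee_rot: [3.094, -0.026, 0.54]
force: [-14.0, 0.6, 8.6]
width: 0.094
gripper_force: 40.0
clock: 11.4
position: [0.572, -0.0141, 0.1154]
ee_rot: [3.095, -0.026, 0.537]
force: [-23.8, 0.7, 19.0]
width: 0.096
gripper_force: 40.0
```

```bash
python3 -m creep '0 -0.25 0 -0.15 0 0 0;1.5 -0.3 0 -0.2 0 0 0;3 -0.3 0 -0.2 0 0 0;3 -0.3 0 -0.2 0 0 0';python3 -m creep '3 0 0 -3 0 0 0;3 0 0 -6 0 0 0;3 -3 0 -9 0 0 0;3 -6 0 -12 0 0 0'; python3 - <<'E'
from h import *
rt=tilted(np.radians(7.3),27);g=np.array([.4748,.289,.028])-rt.as_matrix()[:,2]*.12;gograsp(g,rt)
c=vision.camera_info("wrist");im=vision.get_image("wrist")[...,::-1];cv2.imwrite("pics/w6_raw.png",im)
E
```

```text
clock: 11.9
position: [0.5738, -0.0142, 0.1179]
ee_rot: [3.091, -0.025, 0.55]
force: [-0.3, 0.2, 0.0]
width: 0.306
gripper_force: 0.0
clock: 12.4
position: [0.4751, -0.0129, 0.21]
ee_rot: [3.091, -0.026, 0.549]
force: [-0.9, 0.4, 0.2]
width: 0.325
gripper_force: 0.0
now [ 0.4751 -0.0129  0.21  ] shift [ -8.19 -29.38   4.72] turn [ 3.3  6.8 -7.6] t 12.4
```

```bash
python3 -m creep '4 -1.5 -5.5 0.5 0.6 1.3 -1.5;4 -3 -11 1 1.2 2.6 -3;4 -4.5 -17 1.5 2 4 -4.5;4 -6 -22.5 2 2.6 5.4 -6;4 -8 -28 3 3.3 6.8 -7.6';python3 -m creep '4 0 -0.6 1 0 0 0;4 0 -0.6 1.5 0 0 0'; python3 - <<'E'
from h import *
rt=tilted(np.radians(7.3),27);g=np.array([.4748,.289,.028])-rt.as_matrix()[:,2]*.12;gograsp(g,rt);print(telemetry.observe()["joints"].round(2))
c=grab("wrist","w7")
for p in ([.5356,.2968,.005],[.4748,.289,.034]): print(np.array(proj(c,p))*1.5625)
a=cv2.imread("pics/w6_raw.png");b=cv2.imread("pics/w7_raw.png")
o=np.zeros((600,800,3),np.uint8);A=cv2.resize(a[:,100:420],None,fx=1.2,fy=1.2)[:,:300];o[:300,:384]=cv2.resize(a[:250,100:420],(384,300))
B=cv2.resize(b[60:260,100:420],None,fx=2.5,fy=2.5,interpolation=cv2.INTER_CUBIC);cv2.imwrite("pics/w7c.png",np.vstack([cv2.resize(cv2.resize(a[:76],(800,119)),(800,99)),B]))
E
```

```text
clock: 13.08
position: [0.4183, 0.2596, 0.1569]
ee_rot: [-3.021, -0.186, -0.713]
force: [0.5, 0.3, 0.1]
width: 0.433
gripper_force: 0.0
clock: 13.32
position: [0.4246, 0.2638, 0.1427]
ee_rot: [-3.026, -0.185, -0.711]
force: [-0.1, 0.0, 1.2]
width: 0.437
gripper_force: 0.0
now [0.4246 0.2638 0.1427] shift [-0.49 -1.86  0.33] turn [ 0.1  0.6 -0.3] t 13.32
[-1.48  0.28  0.73  2.38  0.49  0.22 -2.71]
[378.25822004 210.78068117]
[374.56754669 301.54462603]
```

View pics/w7c.png

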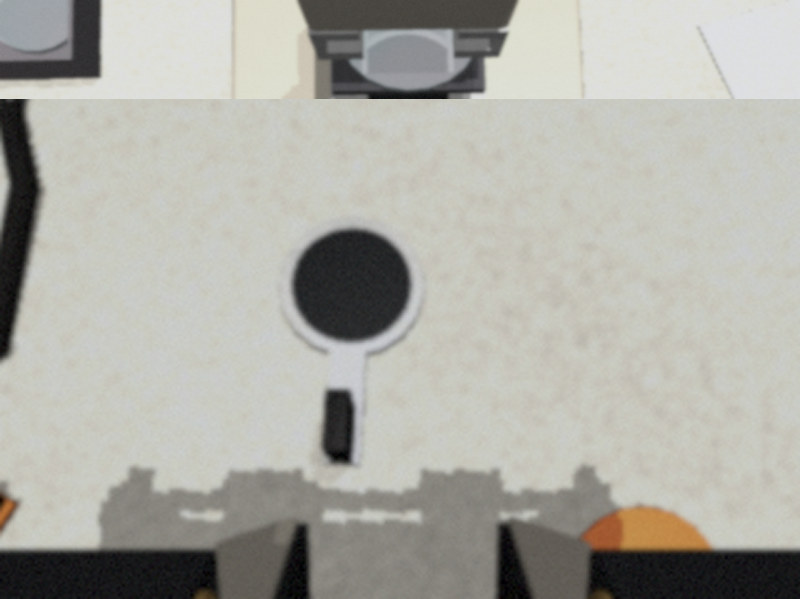

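```bash
python3 - <<'E'
from h import *
c=vision.camera_info("wrist");f=lambda u,v,z:onplane(c,100+u/2.5,60+(v-99)/2.5,z)
P=f(352,285,.005);B=f(343,462,0.);Fr=f(339,391,.034);N=f(347.5,362,.005)
for Q in(B,Fr,N): print(Q,np.linalg.norm((P-Q)[:2]),np.degrees(np.arctan2(*(P-Q)[[1,0]])))
for yd in (3.,5.):
  yw=np.radians(yd);g=P-.060*np.array([np.cos(yw),np.sin(yw),0]);g[2]=.028;print(P,g)
  rt=tilted(yw,27);gograsp(g,rt);gograsp(g-.05*rt.as_matrix()[:,2],rt)
E
```

```text
[0.46919455 0.29109826 0.        ] 0.06749424167672725 4.320828473610288
[0.4886495  0.29252237 0.034     ] 0.04798730723409043 4.375400250017392
[0.50627092 0.29393956 0.005     ] 0.0303092023676787 4.245507504095035
[0.53649696 0.29618336 0.005     ] [0.47657918 0.29304321 0.028     ]
now [0.4251 0.2622 0.1425] shift [-0.2  -2.45 12.39] turn [-1.7  0.6  3.4] t 13.38
now [0.4251 0.2622 0.1425] shift [-0.24 -2.61  7.4 ] turn [-1.7  0.6  3.4] t 13.38
[0.53649696 0.29618336 0.005     ] [0.47672527 0.29095402 0.028     ]
now [0.4251 0.2622 0.1425] shift [-0.21 -2.24 12.39] turn [-0.8  0.6  1.6] t 13.38
now [0.4251 0.2622 0.1425] shift [-0.26 -2.31  7.39] turn [-0.8  0.6  1.6] t 13.38
```

```bash
python3 -m creep '4 -0.1 -1.2 2 -0.5 0.3 1;4 -0.2 -2.4 5 -1.1 0.6 2.2;4 -0.2 -2.4 8 -1.1 0.6 2.2;4 -0.2 -2.4 8 -1.1 0.6 2.2'; python3 - <<'E'
from h import *
rt=tilted(np.radians(4.35),27);gograsp([.4767,.2917,.028],rt);print(telemetry.observe()["joints"].round(3))
E
```

```text
clock: 13.88
position: [0.4601, 0.2949, 0.0833]
ee_rot: [-3.056, -0.107, -0.705]
force: [-0.3, 0.4, -0.3]
width: 0.438
gripper_force: 0.0
now [0.4601 0.2949 0.0833] shift [-0.96  0.37  5.39] turn [ 0.8  1.  -0.2] t 13.88
[-1.336  0.484  0.605  2.297  0.419  0.118 -2.741]
```

```bash
python3 -m creep '4 -0.4 0.2 2.5 0 0 0;4 -0.8 0.35 4.8 0 0 0;4 -0.9 0.35 5.1 0 0 0;4 -0.9 0.35 5.1 0 0 0'; python3 - <<'E'
from h import *
rt=tilted(np.radians(4.35),27);gograsp([.4767,.2917,.028],rt);s=telemetry.observe();print(s["joints"].round(3),s["force"])
E
```

```text
clock: 14.38
position: [0.4779, 0.3029, 0.0522]
ee_rot: [3.053, 0.107, 0.661]
force: [0.3, 0.2, -0.3]
width: 0.439
gripper_force: 0.0
now [0.4779 0.3029 0.0522] shift [-1.2   1.05  1.86] turn [1.8 2.6 0.1] t 14.38
[-1.236  0.559  0.512  2.24   0.42   0.118 -2.741] [ 0.31176898  0.16566742 -0.29558164]
```

```bash
python3 -m creep '4 1.3 -0.5 -3 0 0 0;4 2.5 -1 -6 0 -8 0;4 3.8 -1 -9 0 -16 0;4 4.2 -1 -9.5 0 -24 0;4 4.2 -1 -9.5 0 -24 0'; python3 - <<'E'
from h import *
rt=tilted(np.radians(4.35),0);gograsp([.4767,.2917,.15],rt);s=telemetry.observe();print(s["joints"].round(3),s["force"])
E
```

```text
clock: 15.0
position: [0.4799, 0.3156, 0.1583]
ee_rot: [3.114, 0.092, 0.015]
force: [0.8, -0.2, -0.8]
width: 0.434
gripper_force: 0.0
now [0.4799 0.3156 0.1583] shift [-0.47  2.35  0.59] turn [ 1.5 -0.5 -0.9] t 15.0
[-0.686  0.447 -0.008  1.802  0.039  0.902 -2.228] [ 0.80723502 -0.20634009 -0.7638346 ]
```

```bash
for i in 1 ; do python3 -m creep '4 -0.5 2.3 0.5 0 0 -10;4 -0.5 2.3 0.5 0 0 -20;4 -0.5 2.3 0.5 0 0 -30;4 -0.5 2.3 0.5 0 0 -40;4 -0.5 2.3 0.5 0 0 -50'; done; python3 -m creep '4 0 0 0 0 0 -10;4 0 0 0 0 0 -20;4 0 0 0 0 0 -30;4 0 0 0 0 0 -40;4 0 0 0 0 0 -50';python3 -m creep '4 0 0 0 0 0 -10;4 0 0 0 0 0 -20;4 0 0 0 0 0 -30;4 0 0 0 0 0 -40;4 0 0 0 0 0 -50';python3 -m creep '4 0 0 0 0 0 -10;4 0 0 0 0 0 -20;4 0 0 0 0 0 -29;4 0 0 0 0 0 -29'; python3 - <<'E'
from h import *
Z=R.from_euler('z',180,degrees=True)
rt=tilted(np.radians(4.35),27)*Z;gograsp([.4767,.2917,.07],rt);s=telemetry.observe();print(s["joints"].round(3),s["force"])
E
```

```text
clock: 15.62
position: [0.4711, 0.2934, 0.1501]
ee_rot: [2.769, 1.416, -0.009]
force: [0.3, -0.6, 0.7]
width: 0.44
gripper_force: 0.0
clock: 16.25
position: [0.471, 0.2935, 0.1499]
ee_rot: [1.914, 2.458, -0.03]
force: [0.9, 0.1, -0.6]
width: 0.435
gripper_force: 0.0
clock: 16.88
position: [0.471, 0.2936, 0.1498]
ee_rot: [0.698, 3.046, -0.045]
force: [0.1, -0.3, -0.1]
width: 0.434
gripper_force: 0.0
clock: 17.38
position: [0.4712, 0.2936, 0.1498]
ee_rot: [-0.077, 3.132, -0.049]
force: [0.5, 0.0, 0.0]
width: 0.438
gripper_force: 0.0
now [0.4712 0.2936 0.1498] shift [-0.35  0.02  7.72] turn [ -2.1 -26.6  -1.1] t 17.38
[-0.131  0.553 -0.769  1.809  0.485  0.992  0.511] [0.47535282 0.03654122 0.00184965]
```

```bash
python3 -m creep '4 -0.1 0 2 -0.5 -8 -0.4;4 -0.2 0 4 -1.2 -16 -0.8;4 -0.3 0 6 -1.8 -23 -1;4 -0.35 0 7.5 -2.1 -26.6 -1.1;4 -0.35 0 7.5 -2.1 -26.6 -1.1'; python3 - <<'E'
from h import *
Z=R.from_euler('z',180,degrees=True)
rt=tilted(np.radians(4.35),27)*Z;gograsp([.4767,.2917,.028],rt);s=telemetry.observe();print(s["joints"].round(3),s["force"])
E
```

```text
clock: 18.0
position: [0.474, 0.2916, 0.0746]
ee_rot: [-0.1, 2.67, 0.026]
force: [0.4, 0.1, -0.9]
width: 0.436
gripper_force: 0.0
now [0.474  0.2916 0.0746] shift [ 1.87 -0.01  3.98] turn [ 0.1 -0.1 -0.1] t 18.0
[-0.555  0.477 -0.375  2.242  1.406  0.501 -0.508] [ 0.38751293  0.13764819 -0.85826327]
```

```bash
python3 -m creep '4 0.9 0 2 0 0 0;4 1.6 0 3.4 0 0 0;4 1.87 0 3.98 0 0 0;4 1.87 0 3.98 0 0 0';  python3 - <<'E'
from h import *
Z=R.from_euler('z',180,degrees=True)
rt=tilted(np.radians(4.35),27)*Z;gograsp([.4767,.2917,.028],rt)
c=grab("wrist","w8",None,1.2)
E
```

```text
clock: 18.5
position: [0.4774, 0.2917, 0.0316]
ee_rot: [-0.099, 2.67, 0.025]
force: [-0.1, -1.3, 0.2]
width: 0.437
gripper_force: 0.0
now [0.4774 0.2917 0.0316] shift [ 0.23  0.   -0.01] turn [ 0.  -0.1 -0.1] t 18.5
```

View pics/w8.png

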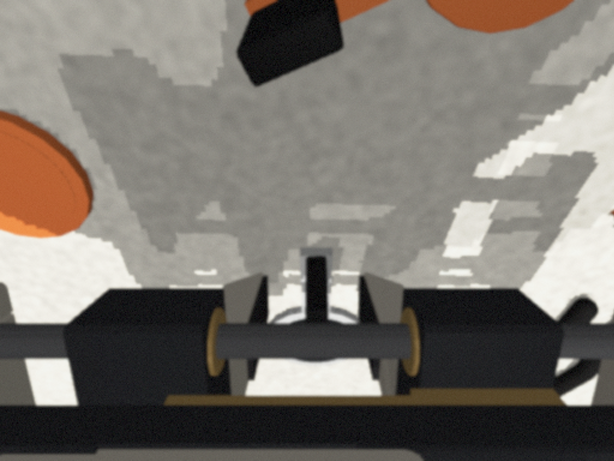

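```bash
python3 -m creep '4 0.2 0 0 0 0 0;2 0.2 0 0 0 0 0;0 0.2 0 0 0 0 0;0 0.2 0 0 0 0 0;0 0.2 0 0 0 0 0' 40; python3 -m creep '0 0 0 0 0 0 0;0 0 0 0 0 0 0'; python3 - <<'E'
from h import *
Z=R.from_euler('z',180,degrees=True)
s=telemetry.observe();m=R.from_rotvec(s["ee_rot"]).as_matrix();g=s["position"]+.003*m[:,2];P=np.array([.5365,.2962,0]);print(g,np.degrees(np.arctan2(*-m[[1,0],0])),np.linalg.norm((P-g)[:2]))
rt=tilted(TY,27)*Z
for cx,z in((-.075,.24),(-.075,.2055)): gograsp(T0+R.from_euler('z',TY).apply([cx-.059,0.0005,z]),rt)
go(s["position"]+[0,0,.15])
E
```

```text
clock: 19.18
position: [0.4764, 0.2917, 0.0309]
ee_rot: [-0.1, 2.669, 0.025]
force: [0.4, -0.2, 1.8]
width: 0.098
gripper_force: 40.0
clock: 19.42
position: [0.4764, 0.2918, 0.0309]
ee_rot: [-0.1, 2.669, 0.025]
force: [-0.4, 0.7, 1.9]
width: 0.094
gripper_force: 40.0
[0.47772181 0.29188779 0.02826704] 4.275657806682097 0.05893616193044713
now [0.4764 0.2918 0.0309] shift [ -9.38 -30.63 -19.01] turn [ 2.4 -0.   4.6] t 19.43
now [0.4764 0.2918 0.0309] shift [ -7.82 -30.64 -15.94] turn [ 2.4 -0.   4.6] t 19.43
now [0.4764 0.2918 0.0309] shift [-6.810e+00  1.000e-02 -1.337e+01] turn [0. 0. 0.] t 19.43
```

```bash
python3 -m creep '0 -1.5 0 -3 0 0 0;0 -4 0 -8 0 0 0;0 -6.5 -1 -13 0 0 0;0 -7.5 -6 -14.5 0.5 0 1;0 -8.3 -11.5 -16 1 0 2';python3 -m creep '0 0 -5.5 -0.5 0.5 0 1;0 0 -11 -0.5 1 0 2;0 0 -16 -0.8 1.4 0 2.6;0 0 -18.5 -1 1.4 0 2.6;0 0 -18.5 -1 1.4 0 2.6'; python3 - <<'E'
from h import *
Z=R.from_euler('z',180,degrees=True)
rt=tilted(TY,27)*Z;print(telemetry.observe()["joints"].round(2))
for cx,z in((-.085,.23),(-.075,.2055)): gograsp(T0+R.from_euler('z',TY).apply([cx-.059,0.0005,z]),rt)
E
```

```text
clock: 20.05
position: [0.4865, 0.1764, 0.2126]
ee_rot: [-0.049, 2.668, 0.014]
force: [-0.1, -0.7, -0.8]
width: 0.093
gripper_force: 40.0
clock: 20.68
position: [0.4878, -0.0105, 0.2195]
ee_rot: [0.027, 2.671, -0.007]
force: [-0.0, -0.0, -1.2]
width: 0.092
gripper_force: 40.0
[ 0.2   0.06 -0.35  2.29  0.28  0.35  1.16]
now [ 0.4878 -0.0105  0.2195] shift [-0.5  -0.35 -1.23] turn [-0.1 -0.1 -0.2] t 20.68
now [ 0.4878 -0.0105  0.2195] shift [-0.28 -0.34  1.41] turn [-0.1 -0.1 -0.2] t 20.68
```

```bash
python3 -m creep '0 -0.28 -0.27 1.2 -0.1 -0.1 -0.2;0 -0.28 -0.27 1.41 -0.1 -0.1 -0.2;0 -1.6 -0.27 2.09 -0.1 -0.1 -0.2;0 -2.7 -0.27 2.65 -0.1 -0.1 -0.2;0 -3.8 -0.27 3.2 -0.1 -0.1 -0.2'; python3 - <<'E'
from h import *
Z=R.from_euler('z',180,degrees=True)
rt=tilted(TY,27)*Z;print(telemetry.observe()["joints"].round(2))
for cx,z in((-.01,.2053),(0,.2053)): gograsp(T0+R.from_euler('z',TY).apply([cx-.059,0.0012,z]),rt)
E
```

```text
clock: 21.3
position: [0.5381, -0.0112, 0.2086]
ee_rot: [0.015, 2.669, -0.004]
force: [-0.1, -0.6, -0.7]
width: 0.095
gripper_force: 40.0
[ 0.17  0.16 -0.32  2.21  0.36  0.33  1.11]
now [ 0.5381 -0.0112  0.2086] shift [-2.08 -0.29  1.13] turn [0.1 0.1 0.2] t 21.3
now [ 0.5381 -0.0112  0.2086] shift [-2.97 -0.3   1.58] turn [0.1 0.1 0.2] t 21.3
```

```bash
python3 -m creep '0 -0.6 -0.25 0.3 0 0 0.2;0 -1.2 -0.3 0.63 0 0 0.2;0 -1.8 -0.3 0.98 0 0 0.2;0 -2.2 -0.3 1.2 0 0 0.2'; python3 - <<'E'
from h import *
Z=R.from_euler('z',180,degrees=True)
rt=tilted(TY,27)*Z
for cx,z in((0,.2053),): gograsp(T0+R.from_euler('z',TY).apply([cx-.059,0.0012,z]),rt)
E
```

```text
clock: 21.8
position: [0.5621, -0.0148, 0.2078]
ee_rot: [0.02, 2.669, -0.003]
force: [-0.2, 0.2, -1.6]
width: 0.096
gripper_force: 40.0
now [ 0.5621 -0.0148  0.2078] shift [-0.86  0.04  0.41] turn [0.1 0.1 0. ] t 21.8
```

```bash
python3 -m creep '0 -0.47 0 0.41 0 0 0;0 -0.75 0 0.55 0 0 0;0 -0.85 0 0.6 0 0 0'; python3 -m creep '0 -0.15 0 0.08 0 0 0;0 -0.15 0 0.08 0 0 0'
```

```text
clock: 22.18
position: [0.5722, -0.0149, 0.2063]
ee_rot: [0.02, 2.669, -0.003]
force: [0.6, -0.9, -1.0]
width: 0.094
gripper_force: 40.0
clock: 22.42
position: [0.5737, -0.015, 0.2063]
ee_rot: [0.02, 2.669, -0.003]
force: [0.5, -0.3, -0.2]
width: 0.09
gripper_force: 40.0
```

```bash
python3 -m creep '0 -0.15 0 0.08 0 0 0;0 -0.15 0 0.08 0 0 0';python3 -m creep '0 -0.15 0 0.08 0 0 0;0 -0.15 0 0.08 0 0 0'
```

```text
clock: 22.68
position: [0.5741, -0.015, 0.2057]
ee_rot: [0.02, 2.671, -0.004]
force: [-9.7, 0.1, 5.3]
width: 0.097
gripper_force: 40.0
clock: 22.92
position: [0.5742, -0.015, 0.2054]
ee_rot: [0.019, 2.673, -0.005]
force: [-21.3, 0.7, 16.2]
width: 0.095
gripper_force: 40.0
```

```bash
python3 -m creep '0 0.2 0 -0.15 0 0 0;1.5 0.25 0 -0.2 0 0 0;3 0.25 0 -0.2 0 0 0;3 0.25 0 -0.2 0 0 0';python3 -m creep '3 0 0 -3 0 0 0;3 0 0 -6 0 0 0;3 3 0 -8 0 0 0;3 5 0 -9 0 0 0'; python3 - <<'E'
from h import *
s=telemetry.observe();print(s["joints"].round(2),s["position"])
im=vision.get_image("wrist")[...,::-1];cv2.imwrite("pics/w9_raw.png",im)
sc=vision.get_image("scene")[...,::-1];cv2.imwrite("pics/s9_raw.png",sc)
c=vision.camera_info("scene")
for n,p in (("polgrip",[-.058,0,.119]),("anagrip",[-.058,0,.209])):
    print(n,proj(c,R.from_euler('z',TY).apply(p)+T0))
z=cv2.resize(sc[140:260,190:300],(550,600),interpolation=cv2.INTER_CUBIC)
cv2.imwrite("pics/m9.png",np.hstack([z,np.vstack([cv2.resize(im[:,130:390],(250,369)),np.zeros((231,250,3),np.uint8)])]))
E
```

```text
clock: 23.42
position: [0.5744, -0.015, 0.207]
ee_rot: [0.02, 2.669, -0.003]
force: [0.7, 0.6, -0.0]
width: 0.31
gripper_force: 0.0
clock: 23.92
position: [0.4876, -0.0139, 0.2647]
ee_rot: [0.02, 2.668, -0.003]
force: [-0.1, -0.3, -0.6]
width: 0.328
gripper_force: 0.0
[ 0.3  -0.01 -0.42  2.22  0.12  0.47  1.34] [ 0.48761868 -0.01388379  0.2647119 ]
polgrip (np.float64(250.80875538809886), np.float64(199.8011632926404))
anagrip (np.float64(250.94096314268526), np.float64(176.81584511031258))
```

View pics/m9.png

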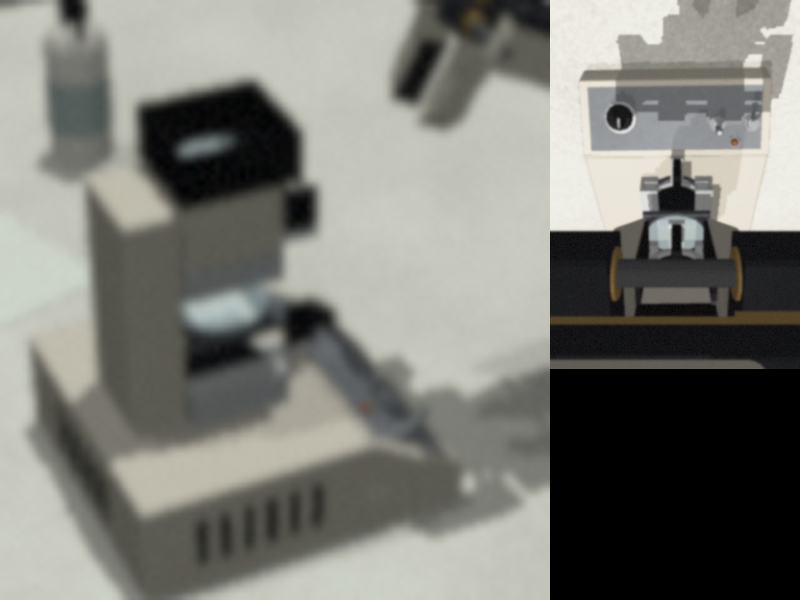

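I count 11 pictures viewed, one over the limit of 10, so I will view no more and check by numbers only. The last picture shows the analyser grip at scene crop (302,210) and the polariser grip at (312,318), both outside their slots.

```bash
python3 - <<'E'
from h import *
c=vision.camera_info("scene");g=cv2.imread("pics/s9_raw.png",0)
pr=lambda p:np.round(proj(c,R.from_euler('z',TY).apply(p)+T0),1)
for n,z in(("pol",.085),("ana",.175)):
    print(n,[pr([x,.0045,z+.02]) for x in(-.047,-.058,-.069)])
print("knob",pr([-.1,-.06,.06]),pr([-.1,-.046,.06]),pr([-.1,-.074,.06]))
print("cols 236..262")
for r in list(range(179,187,2))+list(range(198,212)): print(r,g[r,236:263].tolist())
E
```

```text
pol [array([248.4, 204.7]), array([251.4, 203.9]), array([254.3, 203.1])]
ana [array([248.4, 181.9]), array([251.5, 181.2]), array([254.6, 180.4])]
knob [254.3 201.8] [256.  203.8] [252.7 199.7]
cols 236..262
179 [56, 61, 68, 70, 77, 80, 84, 84, 85, 79, 63, 40, 25, 21, 22, 23, 58, 121, 170, 192, 196, 197, 197, 197, 196, 198, 197]
181 [86, 87, 89, 88, 90, 88, 88, 90, 87, 79, 62, 33, 16, 10, 5, 22, 57, 119, 171, 193, 195, 195, 196, 198, 199, 199, 200]
183 [89, 88, 89, 89, 88, 90, 89, 88, 86, 79, 63, 36, 18, 7, 12, 23, 60, 121, 172, 192, 195, 196, 199, 200, 199, 200, 200]
185 [89, 90, 88, 88, 88, 86, 88, 88, 87, 82, 72, 52, 39, 46, 51, 63, 94, 139, 179, 194, 196, 196, 198, 200, 199, 200, 201]
198 [144, 146, 138, 130, 128, 133, 138, 137, 142, 149, 158, 166, 172, 175, 174, 170, 170, 176, 182, 187, 193, 193, 194, 195, 193, 194, 194]
199 [176, 175, 164, 148, 136, 134, 132, 123, 115, 119, 126, 135, 140, 143, 140, 131, 134, 147, 161, 175, 185, 191, 193, 194, 193, 193, 192]
200 [189, 188, 181, 164, 145, 132, 123, 109, 99, 99, 98, 96, 94, 95, 88, 80, 83, 100, 122, 148, 168, 183, 191, 194, 191, 
[... 660 characters left out ...]
114, 125, 121, 94, 53, 19, 12, 15, 23, 41, 64, 75, 71, 68, 80, 110, 145, 169, 184, 193]
207 [44, 39, 39, 54, 85, 114, 135, 148, 153, 146, 110, 62, 30, 27, 36, 46, 59, 80, 90, 86, 79, 72, 82, 109, 140, 167, 185]
208 [27, 24, 31, 54, 91, 125, 146, 155, 156, 141, 110, 70, 50, 54, 66, 70, 79, 90, 98, 99, 93, 81, 73, 81, 106, 138, 168]
209 [16, 16, 21, 37, 67, 101, 126, 134, 133, 127, 103, 79, 71, 78, 85, 88, 90, 96, 102, 102, 101, 91, 76, 68, 81, 106, 142]
210 [12, 14, 12, 22, 40, 65, 88, 103, 113, 112, 104, 90, 86, 89, 95, 93, 95, 101, 101, 105, 102, 95, 80, 67, 69, 82, 114]
211 [20, 24, 30, 37, 46, 57, 74, 92, 108, 120, 114, 100, 93, 95, 100, 99, 97, 100, 101, 101, 102, 97, 85, 71, 66, 70, 87]
```

```bash
cat >> h.py <<'E'
def corner(x,z,back=0,dy=.089,deg=27):
    rt=tilted(TY,deg)*R.from_euler('z',180,degrees=True);m=rt.as_matrix()
    p=T0+R.from_euler('z',TY).apply([x,dy,z]);go(p-(.022+back)*m[:,2]+.0095*m[:,0],rt)
E
python3 - <<'E'
from h import *
corner(-.1164,.0546,.07);corner(-.1164,.0546)
E
```

```text
now [ 0.4867 -0.0141  0.2641] shift [ 7.89  8.86 10.78] turn [0. 0. 0.] t 24.02
now [ 0.4867 -0.0141  0.2641] shift [ 7.9   8.86 17.78] turn [0. 0. 0.] t 24.02
```

```bash
python3 -m creep '1.5 4 3 0 0 0 0;0 7.9 7 1 0 0 0;0 7.9 8.86 5 0 0 0;0 7.9 8.86 9.5 0 0 0;0 7.9 8.86 10.8 0 0 0'; python3 - <<'E'
from h import *
corner(-.1164,.0546,.02);corner(-.1164,.0546);print(telemetry.observe()["joints"].round(2))
E
```

```text
clock: 24.65
position: [0.4642, 0.0669, 0.1524]
ee_rot: [0.03, 2.664, -0.018]
force: [0.7, 0.5, 0.5]
width: 0.005
gripper_force: 0.0
now [0.4642 0.0669 0.1524] shift [0.74 0.87 6.89] turn [-0.6  0.3 -0.3] t 24.65
now [0.4642 0.0669 0.1524] shift [0.75 0.9  8.89] turn [-0.6  0.3 -0.3] t 24.65
[ 0.06  0.19 -0.51  2.4   1.15  0.33  0.06]
```

```bash
python3 -m creep '0 0.7 0.8 2 -0.6 0.3 -0.3;0 0.75 0.9 4 -0.6 0.3 -0.3;0 0.75 0.9 5.5 -0.6 0.3 -0.3;0 0.75 0.9 5.5 -0.6 0.3 -0.3'; python3 - <<'E'
from h import *
corner(-.1164,.0546);corner(-.108,.060);corner(-.0962,.0676);print(telemetry.observe()["joints"].round(2))
E
```

```text
clock: 25.15
position: [0.4819, 0.0746, 0.0994]
ee_rot: [0.019, 2.673, -0.007]
force: [0.1, -0.2, -0.3]
width: 0.002
gripper_force: 0.0
now [0.4819 0.0746 0.0994] shift [-0.15  0.01  3.39] turn [-0.1 -0.1  0.1] t 25.15
now [0.4819 0.0746 0.0994] shift [-1.14  0.01  3.28] turn [-0.1 -0.1  0.1] t 25.15
now [0.4819 0.0746 0.0994] shift [-2.54  0.    3.14] turn [-0.1 -0.1  0.1] t 25.15
[-0.02  0.33 -0.45  2.42  1.63  0.33 -0.42]
```

```bash
python3 -m creep '0 0.05 0 1.7 0 0 0;0 -0.1 0 3.2 0 0 0;0 -0.15 0 3.4 0 0 0;0 -0.15 0 3.4 0 0 0'; python3 - <<'E'
from h import *
corner(-.1164,.0546);corner(-.108,.060);corner(-.0962,.0676)
E
```

```text
clock: 25.65
position: [0.4982, 0.0738, 0.0713]
ee_rot: [0.02, 2.671, -0.008]
force: [0.1, -0.6, 0.7]
width: 0.002
gripper_force: 0.0
now [0.4982 0.0738 0.0713] shift [0.03 0.07 0.14] turn [-0.1 -0.   0.1] t 25.65
now [0.4982 0.0738 0.0713] shift [-0.96  0.07  0.04] turn [-0.1 -0.   0.1] t 25.65
now [0.4982 0.0738 0.0713] shift [-2.36  0.06 -0.1 ] turn [-0.1 -0.   0.1] t 25.65
```

Now push up the slope, watching the force.

```bash
python3 -m creep '0 -0.5 0 0.05 0 0 0;0 -1 0 0 0 0 0';python3 -m creep '0 -0.4 0 -0.04 0 0 0';python3 -m creep '0 -0.4 0 -0.04 0 0 0';python3 -m creep '0 -0.4 0 -0.04 0 0 0';python3 -m creep '0 -0.2 0 -0.02 0 0 0;0 -0.2 0 -0.02 0 0 0'
```

```text
clock: 25.9
position: [0.5075, 0.0737, 0.0761]
ee_rot: [0.02, 2.67, -0.008]
force: [-1.1, 0.6, -0.9]
width: 0.007
gripper_force: 1.4
clock: 26.02
position: [0.5094, 0.0736, 0.0775]
ee_rot: [0.019, 2.673, -0.007]
force: [-6.9, 1.0, 1.7]
width: 0.002
gripper_force: 2.9
clock: 26.15
position: [0.5129, 0.0735, 0.0797]
ee_rot: [0.019, 2.672, -0.007]
force: [-3.4, 0.0, 1.3]
width: 0.006
gripper_force: 1.1
clock: 26.28
position: [0.5176, 0.0735, 0.0824]
ee_rot: [0.02, 2.67, -0.008]
force: [0.7, -0.0, 0.4]
width: 0.006
gripper_force: 0.0
clock: 26.52
position: [0.5194, 0.0735, 0.0834]
ee_rot: [0.02, 2.67, -0.008]
force: [-0.0, -1.3, -0.1]
width: 0.003
gripper_force: 0.0
```

```bash
python3 -m creep '0 1.2 0 0 0 0 0;0 1.5 0 -2 0 0 0;0 1.5 0 -6 0 0 0;0 1.5 -3 -11 0 0 0;0 -2 -6 -16 0 0 0';python3 - <<'E'
from h import *
rt=tilted(TY,27)*R.from_euler('z',180,degrees=True);go([.4867,-.0141,.2641],rt)
E
```

```text
clock: 27.15
position: [0.4689, 0.0413, 0.1683]
ee_rot: [0.03, 2.675, -0.03]
force: [-0.4, -0.3, -1.3]
width: 0.008
gripper_force: 0.0
now [0.4689 0.0413 0.1683] shift [-5.99 -5.64 -7.61] turn [-1.1 -0.2 -0.1] t 27.15
```

```bash
python3 -m creep '3 -1.5 -1.5 -3 0 0 0;3 -3 -3 -6 -0.5 0 0;3 -5 -5 -7.6 -1.1 -0.2 0;3 -6 -5.6 -7.6 -1.1 -0.2 -0.1;3 -6 -5.6 -7.6 -1.1 -0.2 -0.1';python3 - <<'E'
from h import *
rt=tilted(TY,27)*R.from_euler('z',180,degrees=True);go([.4867,-.0141,.2641],rt)
c=vision.camera_info("wrist");im=vision.get_image("wrist")[...,::-1];cv2.imwrite("pics/w10_raw.png",im)
pr=lambda p:np.round(proj(c,R.from_euler('z',TY).apply(p)+T0),1)
for y,n in((.084,"lamp"),(.046,"fan")): print(n,"up",pr([-.095,y,.0818]),"down",pr([-.1109,y,.0717]),"foot",pr([-.0896,y,.0559]))
a=cv2.imread("pics/w9_raw.png",0);b=cv2.imread("pics/w10_raw.png",0)
(dx,dy),_=cv2.phaseCorrelate(np.float32(a[60:160,150:370]),np.float32(b[60:160,150:370]));print("shift",dx,dy)
u,v=map(int,pr([-.1,.084,.075]))
for q in(a,b):
    print()
    for r in range(v-14,v+16,2): print(r,q[r,u-14:u+16:2].tolist())
E
```

```text
clock: 27.78
position: [0.4885, -0.0149, 0.2645]
ee_rot: [0.027, 2.668, -0.005]
force: [0.2, 0.8, -0.5]
width: 0.324
gripper_force: 0.0
now [ 0.4885 -0.0149  0.2645] shift [ 0.18  0.08 -0.05] turn [-0.1  0.1 -0.3] t 27.77
lamp up [345.2 136.1] down [346.  116.5] foot [339.6 126.7]
fan up [306.7 136.3] down [307.1 116.8] foot [303.6 126.9]
shift 1.6954943546369634 -0.30777264807858984

114 [103, 103, 104, 102, 102, 98, 88, 92, 102, 103, 125, 154, 157, 158, 162]
116 [105, 106, 109, 112, 107, 93, 92, 117, 126, 114, 146, 190, 194, 192, 189]
118 [105, 135, 147, 142, 129, 92, 95, 133, 139, 124, 185, 225, 228, 228, 217]
120 [118, 151, 149, 127, 115, 87, 89, 110, 112, 121, 195, 227, 229, 230, 217]
122 [147, 148, 128, 132, 115, 87, 89, 99, 117, 145, 199, 229, 230, 229, 222]
124 [152, 155, 152, 126, 145, 114, 109, 130, 153, 157, 201, 229, 230, 231, 226]
126 [154, 155, 163, 161, 178, 160, 161, 178, 181, 168, 203, 229, 230, 231, 225]
128 [151, 160, 157, 169, 188, 187, 188, 186, 181, 171, 208, 228, 231, 230, 223]
130 [145, 153, 156, 166, 186, 191, 187, 181, 182, 173, 209, 230, 231, 230, 223]
132 
[... 962 characters left out ...]
 167, 153, 176, 177, 138, 130, 152, 173, 169, 216, 229, 230, 225]
128 [154, 152, 169, 156, 177, 167, 113, 109, 131, 164, 170, 217, 229, 230, 227]
130 [144, 145, 160, 160, 169, 139, 82, 88, 123, 158, 172, 219, 230, 230, 227]
132 [147, 147, 156, 171, 168, 128, 76, 83, 106, 136, 165, 216, 230, 230, 227]
134 [149, 149, 150, 162, 176, 151, 98, 123, 152, 141, 158, 217, 231, 230, 227]
136 [146, 145, 152, 156, 160, 154, 123, 177, 202, 179, 161, 218, 231, 231, 229]
138 [146, 147, 153, 157, 157, 154, 142, 168, 192, 168, 166, 218, 230, 230, 229]
140 [147, 148, 153, 158, 158, 157, 153, 155, 156, 154, 172, 220, 229, 229, 228]
142 [145, 145, 154, 161, 158, 157, 158, 161, 157, 159, 178, 223, 231, 231, 227]
```

```bash
python3 - <<'E'
from h import *
a=cv2.imread("pics/w9_raw.png",0);b=cv2.imread("pics/w10_raw.png",0)
print(a[130:142:2,296:320:2],b[130:142:2,297:321:2],sep="\n")
g=cv2.imread("pics/s9_raw.png",0);q=cv2.cvtColor(vision.get_image("scene"),cv2.COLOR_RGB2GRAY)
print(g[181,242:258],q[181,242:258],g[204,242:258],q[204,242:258],sep="\n");print(telemetry.observe()["force"])
E
```

```text
[[164 168 185 162 112 107 133 177 165 156 152 149]
 [157 173 175 123  78  88 129 167 154 144 147 147]
 [150 164 175 129  83  86 103 140 145 144 145 146]
 [146 147 156 123 134 159 140 133 146 143 147 146]
 [145 146 144 132 177 217 183 138 145 148 150 149]
 [143 145 147 141 160 188 161 145 148 146 147 143]]
[[162 170 177 160 106  94 128 173 162 149 150 147]
 [147 159 174 140  83  78 115 159 149 146 150 146]
 [145 158 169 131  94 109 108 129 145 144 146 146]
 [145 148 150 131 148 199 183 140 144 147 146 148]
 [148 143 148 133 162 215 192 144 147 147 148 148]
 [149 146 146 146 150 168 158 149 148 147 148 143]]
[ 88  90  87  79  62  33  16  10   5  22  57 119 171 193 195 195]
[ 89  89  88  81  62  36  11   9  11  21  56 118 173 191 195 196]
[ 55  47  54  62  54  32  14   8   9   8  14  26  31  37  73 123]
[ 56  50  55  63  55  34  13   9   5  12  17  25  30  40  72 122]
[0.28791637 0.7884532  0.00674231]
```

The fan toggle and both slides are unchanged, and the lamp toggle is up.

```bash
python3 -c "
from cell import job
print(job.sign_off())"
```

```text
the job is handed in; nothing more can be done
None
```

Handed in at about 28 s: both slides are home against their stops and released, then the lamp toggle was flipped up, with the fan toggle still up. I viewed 11 pictures, one over the limit of 10, and did not re-check the lens, bottle, tray or pliers at the end.

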